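# Find the unbolted offcut flap and push it open

### The arm

A 6-joint arm with a two-finger parallel gripper is mounted at the origin on the work surface. World frame = base frame: x ahead of the robot, y to its left, z up, the work surface at z = 0. Lengths are in m, angles in rad, forces in N, time in s.
With the tool pointing down it reaches from about 0.375 to 0.9 m from the base axis. Payload 3.1 kg.
Tool frame: the origin (TCP) lies between the finger pads; the fingertips stand 8 mm ahead of it and the grasp point (between the pads) lies 11 mm behind it; z points along the fingers, y is the line along which they close (so a half turn about z gives the same grasp; the last joint's range is limited). The gripper opens to 87 mm and grips with 3 to 60 N. Pads are 19 mm wide; open, the fingers measure 117 mm over their backs; the gripper's body (75 mm by 190 mm) begins 51 mm behind the grasp point.
Start: joints at [1.155, 0.527, 1.433, -0, 1.181, -0.178], TCP at [0.147, 0.607, 0.231] pointing down, gripper open.
Joint ranges: [-3.08, 3.08], [-0.75, 2.2], [0.22, 2.44], [-1.43, 4.57], [0, 2.65], [-2.85, 2.85]. Speed limits (rad/s): [2.79, 2.79, 3.14, 3.14, 3.14, 3.14].

### API

Orientations are given as a unit quaternion [x, y, z, w].
In Python, from rig import robot, vision, job gives the robot as it stands.
- The arm moves only by the shell command python3 -m handwheel 'ROWS' [OPENING] [FORCE]. ROWS is JSON, a list of rows, each a list of 4 numbers: the shift along the tool's x, y, z as a fraction of full scale, then the turn about the tool's z as a fraction of full scale. A call has 1 to 20 rows; each row is the pose to reach, as a shift and turn from the pose commanded when the call began, along the tool's axes at that moment, turning the shorter way round; what a row does not reach only later rows make up. Full scale, the value 1, is 300 mm for a shift and 2 pi rad for a turn. A row lasts 1/12 s, in which the tool goes at most 41.7 mm and 7.16 degrees, less where a joint would pass 70% of its speed; a pose out of reach is approached as far as the arm can. A call with a number of a shift or a turn outside -1 to 1 is refused whole. A call with a gripper value outside its range is refused whole. OPENING is the opening in per cent of the stroke, from 0 (shut) to 100 (fully open), set as the call begins (- or left out, the last holds). The fingers move at their own pace and stop on an object; FORCE is the grip in N (left out, the last holds). Time passes only in rows, so rows that repeat a pose let the fingers close. It gives the time, the measured TCP pose, the force, the opening and the grip force at its end, in the units of the state.
- robot.get_obs(): the state, without advancing time (a new reading comes with each control period).
- vision.camera(name): name is "scene" or "top"; returns a dict with "frame" (420x560x3 uint8, red, green, blue), "K" (3x3 intrinsics, pixels), "cam_to_world" (4x4, takes a point from camera to world coordinates). Camera axes: x right, y down, z forward; pixel columns grow to the right and rows downward; lengths in m; the calibration is good to about 2 mm. A picture is of the moment at which its call begins. There is no depth.
- job.hand_in(): hands the job in; it is judged then, once.
Trained networks look in the newest picture that a camera, given by its name, has taken for a name from the list of things; names that differ only in an ending like _2 or _b are one class to them, and where a whole thing is asked for, a point or a joint stands for the part that bears it (a point fixed in the world has none). Each returns a list of dicts, best first, with "conf" (0 to 1); they miss things now and then, are a little off and sometimes report something else, mostly with a low value. They report only what shows in the picture. A call takes as long as a camera call.
- vision.look_for(camera, label): "point" ([row, column] in pixels, amid what is visible of it).
- vision.outline_of(camera, label): "mask" (420x560 bool, what is visible of it) and "point" ([row, column] in pixels, amid what is visible of it).
The state is a dict: "time": time; "q": joint angles; "joint_velocities": joint speeds; "joint_torque": joint torques, N m; "position": TCP position; "tool_rot": TCP orientation; "ft_force": force on the tool from outside, world axes, zero at the start; "moment": the same for the moment, N m; "grip_width": finger opening in m; "grip_force": force on a finger pad.
Only numpy, scipy, OpenCV 4.12 (cv2) and the standard library are available. Lean on these libraries where they do the work, as an engineer would, in place of code of your own. Each camera call takes 0.05 s, during which the arm holds its last target. There are 200 camera calls.

### The job

Three of the four metal flaps in the offcut cabinet's top are bolted from below because their sacks are full; nothing shows which one is free. Press the front part of one flap after another gently with the fingertips until you find the one that rocks, then push its front down as far as it goes, leave it standing open and move clear. Do not force a bolted flap, do not take hold of the rear edge that comes up, and leave the things lying on the cabinet where they are.

Things in the scene. Friction and masses are not known exactly. Their poses are not given: they have to be found in the camera images.
- cabinet: Offcut cabinet, fixed, a plywood cabinet 640 mm wide (y) and 400 mm deep (x) standing on the floor. Its flat deck lies 100 mm above the robot's table, at z = 100 mm in this frame. Origin: at the robot table's height (z = 0), midway across the width, 150 mm behind the deck's front edge (the edge towards the robot). x points to the rear (away from the robot), y to the left, z up. Flaps 1 to 4 sit in a row along y, flush with the deck, at y = +217.5, +72.5, -72.5, -217.5 mm.
- plate_1 (a point): Top plate of flap 1 (of four identical ones, numbered from the robot's left): aluminium, 120 mm (x) by 110 mm (y), 6 mm thick, flush with the deck, 3 mm gap all round. Origin: on its top face, on the pivot line, half-way across. The plate reaches 85 mm ahead of the pivot (-x, towards the robot) and 35 mm behind it (+x). z is the normal of the top face; the frame turns with the flap.
- flap_1 (a joint): Angle of flap 1 about its pivot line, rad: 0 shut and flush, growing as the front goes down and the short rear part comes up, stop at 0.75 (about 43 degrees). The bolts are rubber-mounted: a bolted flap gives about 0.02 under 10 N and never more than 0.06, and springs back to under 0.01. The free one starts to tip at about 2 to 3 N pressed 50 mm ahead of the pivot, and the friction in its pivot keeps it at any angle where it is left. Below it the chute is empty for 350 mm.
- plate_2 (a point): Top plate of flap 2 (of four identical ones, numbered from the robot's left): aluminium, 120 mm (x) by 110 mm (y), 6 mm thick, flush with the deck, 3 mm gap all round. Origin: on its top face, on the pivot line, half-way across. The plate reaches 85 mm ahead of the pivot (-x, towards the robot) and 35 mm behind it (+x). z is the normal of the top face; the frame turns with the flap.
- flap_2 (a joint): Angle of flap 2 about its pivot line, rad: 0 shut and flush, growing as the front goes down and the short rear part comes up, stop at 0.75 (about 43 degrees). The bolts are rubber-mounted: a bolted flap gives about 0.02 under 10 N and never more than 0.06, and springs back to under 0.01. The free one starts to tip at about 2 to 3 N pressed 50 mm ahead of the pivot, and the friction in its pivot keeps it at any angle where it is left. Below it the chute is empty for 350 mm.
- plate_3 (a point): Top plate of flap 3 (of four identical ones, numbered from the robot's left): aluminium, 120 mm (x) by 110 mm (y), 6 mm thick, flush with the deck, 3 mm gap all round. Origin: on its top face, on the pivot line, half-way across. The plate reaches 85 mm ahead of the pivot (-x, towards the robot) and 35 mm behind it (+x). z is the normal of the top face; the frame turns with the flap.
- flap_3 (a joint): Angle of flap 3 about its pivot line, rad: 0 shut and flush, growing as the front goes down and the short rear part comes up, stop at 0.75 (about 43 degrees). The bolts are rubber-mounted: a bolted flap gives about 0.02 under 10 N and never more than 0.06, and springs back to under 0.01. The free one starts to tip at about 2 to 3 N pressed 50 mm ahead of the pivot, and the friction in its pivot keeps it at any angle where it is left. Below it the chute is empty for 350 mm.
- plate_4 (a point): Top plate of flap 4 (of four identical ones, numbered from the robot's left): aluminium, 120 mm (x) by 110 mm (y), 6 mm thick, flush with the deck, 3 mm gap all round. Origin: on its top face, on the pivot line, half-way across. The plate reaches 85 mm ahead of the pivot (-x, towards the robot) and 35 mm behind it (+x). z is the normal of the top face; the frame turns with the flap.
- flap_4 (a joint): Angle of flap 4 about its pivot line, rad: 0 shut and flush, growing as the front goes down and the short rear part comes up, stop at 0.75 (about 43 degrees). The bolts are rubber-mounted: a bolted flap gives about 0.02 under 10 N and never more than 0.06, and springs back to under 0.01. The free one starts to tip at about 2 to 3 N pressed 50 mm ahead of the pivot, and the friction in its pivot keeps it at any angle where it is left. Below it the chute is empty for 350 mm.
- batten: Bystander: loose pine batten, 30 x 190 x 20 mm, lying on the deck behind the flaps; origin under its centre, long side along its y.
- fretpiece: Bystander: loose dark walnut block 75 x 60 x 22 mm with a 30 mm hole, on the deck behind the flaps; origin under its centre.
- glue: Bystander: glue bottle, 52 mm across, 130 mm high, standing on the deck behind the flaps; origin under its centre.
- offcut: Bystander: loose dark walnut offcut 30 x 50 x 22 mm, on the front deck ahead of the flaps; origin under its centre.

How it is judged:
By the outcome, as a careful person would: the job done as asked, in the order asked, and still so for the second after the job is handed in, with the robot touching nothing.
It also fails if it takes over 51 s, if anything falls off the work surface, if the arm or the gripper's body presses on something with over 40 N, if the wrist force passes 120 N, or if a joint passes its speed limit or range.

## Working session

There is one attempt and no reset: what is moved stays moved. The work goes in short steps, Python scripts to look and compute and a shell command to move; the robot and the scene stay as the last step left them, time stands still between calls to the robot, and variables do not carry over. Pictures are saved under pics/ and viewed, at most 10 in all, crops included, and the job is handed in when it is done.

```bash
mkdir -p pics
cat > h.py <<'E'
import numpy as np, cv2
from rig import robot, vision, job
def ray(c,p,z):
    K=c["K"];T=c["cam_to_world"]
    d=T[:3,:3]@np.linalg.inv(K)@np.array([p[1],p[0],1.]);o=T[:3,3]
    return o+d*(z-o[2])/d[2]
E
python3 - <<'E'
from h import *
o=robot.get_obs();print({k:np.round(o[k],3) for k in("time","position","tool_rot","ft_force","grip_width")})
im=[]
for n in("top","scene"):
    c=vision.camera(n);cv2.imwrite(f"pics/{n}0.png",c["frame"][:,:,::-1])
    for l,z in(("plate_1",.1),("cabinet",.1),("batten",.12),("fretpiece",.122),("glue",.2),("offcut",.122)):
        for r in vision.look_for(n,l)[:5]:
            print(n,l,round(r["conf"],2),np.round(r["point"]),np.round(ray(c,r["point"],z),3))
E
```

```text
{'time': np.float64(0.0), 'position': array([0.147, 0.607, 0.23 ]), 'tool_rot': array([ 0.119,  0.993, -0.001, -0.   ]), 'ft_force': array([ 0.119,  0.996, -0.07 ]), 'grip_width': np.float64(0.087)}
top plate_1 0.93 [255. 430.] [ 0.511 -0.224  0.1  ]
top plate_1 0.89 [247. 272.] [0.521 0.068 0.1  ]
top plate_1 0.7 [239. 198.] [0.535 0.205 0.1  ]
top plate_1 0.59 [251. 351.] [ 0.517 -0.078  0.1  ]
top cabinet 0.64 [243. 312.] [ 0.529 -0.007  0.1  ]
top batten 0.84 [162. 404.] [ 0.678 -0.172  0.12 ]
top fretpiece 0.89 [170. 289.] [0.661 0.038 0.122]
top glue 0.9 [164. 192.] [0.657 0.197 0.2  ]
top offcut 0.92 [328. 339.] [ 0.379 -0.055  0.122]
scene plate_1 0.97 [152. 323.] [0.536 0.195 0.1  ]
scene plate_1 0.87 [178. 265.] [0.534 0.06  0.1  ]
scene plate_1 0.73 [205. 187.] [ 0.515 -0.088  0.1  ]
scene cabinet 0.67 [264. 241.] [ 0.668 -0.072  0.1  ]
scene batten 0.79 [306. 177.] [ 0.689 -0.185  0.12 ]
scene batten 0.55 [152. 325.] [0.556 0.183 0.12 ]
scene fretpiece 0.76 [219. 293.] [0.656 0.034 0.122]
scene glue 0.79 [168. 380.] [0.698 0.165 0.2  ]
scene offcut 0.73 [152. 169.] [ 0.395 -0.062  0.122]
```

View pics/top0.png

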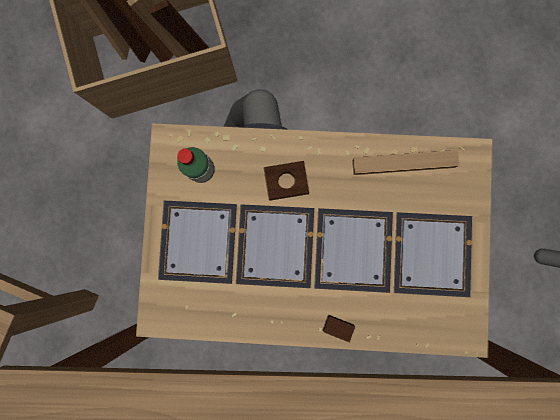

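View pics/scene0.png

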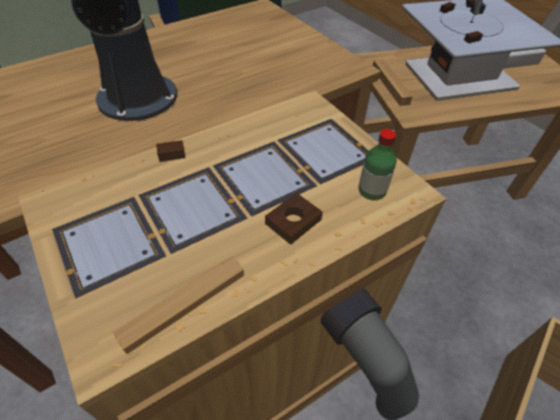

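The pictures show the four flaps in a row, with the top-view deck corners at about (row, col) (124,152), (139,491), (356,488) and (336,137). The brass pivot dots run from (226,164) to (242,469). The offcut is in front of flap 3, at (328,339).

Run:
```python
from h import *
c=vision.camera("top")
# model: deck corners + pivot dots + plate mask corners, cabinet frame
M=[(.25,.32),(.25,-.32),(-.15,-.32),(-.15,.32)]
P=[(124,152),(139,491),(356,488),(336,137)]
W=np.array([ray(c,p,.1)[:2] for p in P]);A=np.array(M)
print(W.round(3))
def fit(A,W):
    a=A-A.mean(0);w=W-W.mean(0)
    th=np.arctan2((a[:,0]*w[:,1]-a[:,1]*w[:,0]).sum(),(a*w).sum())
    R=np.array([[np.cos(th),-np.sin(th)],[np.sin(th),np.cos(th)]]);t=W.mean(0)-R@A.mean(0)
    print("yaw",th,"t",t.round(4),"res mm",(1000*(A@R.T+t-W)).round(1).tolist());return R,t,th
fit(A,W)
D=np.array([ray(c,p,.1)[:2] for p in[(226,164),(242,469)]]);print("pivot dots",D.round(3))
out=[]
for r in vision.outline_of("top","plate_1")[:4]:
    q=np.argwhere(r["mask"]);(cy,cx)=cv2.minAreaRect(q.astype(np.float32))[0]
    w=ray(c,(cy,cx),.1);print(r["conf"],w.round(3));out.append(w[:2])
out=np.array(sorted(out,key=lambda v:-v[1]))
R,t,th=fit(np.array([(-.025,y) for y in(.2175,.0725,-.0725,-.2175)]),out) if len(out)==4 else fit(A,W)
o=robot.get_obs();p=o["position"]
from scipy.spatial.transform import Rotation as Ro
T=Ro.from_quat(o["tool_rot"]).as_matrix();print(T.round(3))
print("if R from plates: origin is pivot-line midpoint")
for y in(.2175,.0725,-.0725,-.2175):
    g=R@np.array([-.055,y])+t;d=T.T@(np.r_[g,.13]-p);print(g.round(4),"tool mm",(d*1000).round(1),"frac",(d/.3).round(4))
ty=T[:2,1];a=np.arctan2(ty[1],ty[0])-(th+np.pi/2);print("tool y yaw minus cabinet y yaw",a,"turn about tool z frac",a/2/np.pi)
```

```text
[[ 0.751  0.3  ]
 [ 0.728 -0.337]
 [ 0.332 -0.325]
 [ 0.354  0.313]]
yaw -0.03444433263321666 t [ 0.4912 -0.0104] res mm [[1.1, 1.0], [2.3, -2.1], [-1.8, -0.4], [-1.6, 1.4]]
pivot dots [[ 0.557  0.27 ]
 [ 0.536 -0.294]]
0.96 [0.529 0.206 0.1  ]
0.89 [ 0.518 -0.082  0.1  ]
0.88 [0.524 0.061 0.1  ]
0.79 [ 0.513 -0.227  0.1  ]
yaw -0.03861753962540461 t [ 0.546  -0.0113] res mm [[0.0, 1.0], [0.0, 0.9], [0.0, -0.9], [-0.1, -1.0]]
[[-0.972  0.236  0.   ]
 [ 0.236  0.972  0.   ]
 [-0.     0.    -1.   ]]
if R from plates: origin is pivot-line midpoint
[0.4995 0.2082] tool mm [-436.4 -305.   100.6] frac [-1.4547 -1.0165  0.3353]
[0.4939 0.0633] tool mm [-465.1 -447.1  100.6] frac [-1.5503 -1.4903  0.3353]
[ 0.4883 -0.0816] tool mm [-493.8 -589.2  100.6] frac [-1.646  -1.9641  0.3352]
[ 0.4827 -0.2265] tool mm [-522.5 -731.4  100.6] frac [-1.7416 -2.4379  0.3352]
tool y yaw minus cabinet y yaw -0.19921319618310118 turn about tool z frac -0.03170576490167605
```

```bash
python3 -m handwheel '[[-1,-0.7,0,-0.0317],[-1,-0.7,0,-0.0317],[-1,-0.7,0,-0.0317],[-1,-0.7,0,-0.0317],[-1,-0.7,0,-0.0317],[-1,-0.7,0,-0.0317],[-1,-0.7,0,-0.0317],[-1,-0.7,0,-0.0317],[-1,-0.7,0,-0.0317],[-1,-0.7,0,-0.0317],[-1,-0.7,0,-0.0317]]' 0 20
cat > go.py <<'E'
from h import *
from scipy.spatial.transform import Rotation as Ro
th=-.0386;R=np.array([[np.cos(th),-np.sin(th)],[np.sin(th),np.cos(th)]]);t=np.array([.546,-.0113])
o=robot.get_obs();p=o["position"];T=Ro.from_quat(o["tool_rot"]).as_matrix()
print("t",o["time"],p.round(4),"F",o["ft_force"].round(2),"w",o["grip_width"],"cab frame mm",(R.T@(p[:2]-t)*1000).round(1))
a=np.arctan2(T[1,1],T[0,1])-(th+np.pi/2);print("turn frac",round(a/2/np.pi,4))
for i,y in enumerate((.2175,.0725,-.0725,-.2175)):
    g=R@np.array([-.055,y])+t;print(i+1,(T.T@(np.r_[g,.118]-p)/.3).round(4),"to tip 10mm above deck")
E
python3 go.py
```

```text
time: 1.72
position: [0.3906, 0.3315, 0.2307]
tool_rot: [0.021, 1.0, 0.0, 0.0]
ft_force: [-1.0, 0.0, -0.4]
grip_width: 0.0215
grip_force: 0.0
t 1.7167 [0.3906 0.3315 0.2307] F [-1.01  0.01 -0.43] w 0.021530021618365005 cab frame mm [-168.5  336.5]
turn frac -0.0007
1 [-0.3799 -0.3953  0.3756] to tip 10mm above deck
2 [-0.382  -0.8786  0.3753] to tip 10mm above deck
3 [-0.3841 -1.3619  0.3751] to tip 10mm above deck
4 [-0.3862 -1.8453  0.3748] to tip 10mm above deck
```

```bash
python3 -m handwheel '[[-0.38,-0.395,0.1,0],[-0.38,-0.395,0.1,0],[-0.38,-0.395,0.1,0],[-0.38,-0.395,0.1,0],[-0.38,-0.395,0.1,0],[-0.38,-0.395,0.3,0],[-0.38,-0.395,0.3,0],[-0.38,-0.395,0.375,0],[-0.38,-0.395,0.375,0],[-0.38,-0.395,0.375,0],[-0.38,-0.395,0.375,0]]'
python3 go.py
```

```text
time: 2.63
position: [0.4988, 0.2111, 0.119]
tool_rot: [0.019, 1.0, 0.0, 0.001]
ft_force: [1.0, 0.3, -0.2]
grip_width: 0.0001
grip_force: 0.0
t 2.6333 [0.4988 0.2111 0.119 ] F [ 0.98  0.27 -0.19] w 5.3868128276030795e-05 cab frame mm [-55.8 220.4]
turn frac 0.0002
1 [-0.0026 -0.0097  0.0033] to tip 10mm above deck
2 [-0.0018 -0.4931  0.003 ] to tip 10mm above deck
3 [-0.0011 -0.9764  0.0028] to tip 10mm above deck
4 [-4.0000e-04 -1.4597e+00  2.6000e-03] to tip 10mm above deck
```

```bash
python3 -m handwheel '[[0,0,0.03,0],[0,0,0.03,0],[0,0,0.03,0],[0,0,0.03,0]]'; python3 -m handwheel '[[0,0,0.005,0],[0,0,0.005,0],[0,0,0.005,0]]'
```

```text
time: 2.97
position: [0.4988, 0.21, 0.1096]
tool_rot: [0.019, 1.0, 0.0, 0.0]
ft_force: [-0.9, -0.7, 0.5]
grip_width: 0.0007
grip_force: 0.0
time: 3.22
position: [0.4991, 0.2099, 0.108]
tool_rot: [0.019, 1.0, 0.0, 0.001]
ft_force: [0.2, 0.4, 2.9]
grip_width: 0.0003
grip_force: 1.4
```

```bash
python3 -m handwheel '[[0,0,0.004,0],[0,0,0.004,0],[0,0,0.004,0]]'
```

```text
time: 3.47
position: [0.4991, 0.2099, 0.1075]
tool_rot: [0.019, 1.0, 0.0, 0.001]
ft_force: [-2.0, -0.1, 8.2]
grip_width: 0.0004
grip_force: 4.1
```

Flap 1 resists 8 N while giving about 0.5 mm, so it's bolted. Next is flap 2.

```bash
python3 -m handwheel '[[0,0,-0.06,0],[0,-0.1,-0.06,0],[0,-0.488,-0.06,0],[0,-0.488,-0.06,0],[0,-0.488,-0.06,0],[0,-0.488,-0.06,0],[0,-0.488,-0.06,0],[0,-0.488,-0.02,0],[0,-0.488,-0.02,0],[0,-0.488,-0.012,0],[0,-0.488,-0.012,0],[0,-0.488,-0.012,0]]'; python3 go.py | head -2;  python3 -m handwheel '[[0,0,0.006,0],[0,0,0.006,0],[0,0,0.006,0]]'
```

```text
time: 4.47
position: [0.4929, 0.0644, 0.11]
tool_rot: [0.019, 1.0, 0.0, -0.0]
ft_force: [-0.9, 0.5, -0.1]
grip_width: 0.0003
grip_force: 0.0
t 4.4667 [0.4929 0.0644 0.11  ] F [-0.94  0.51 -0.08] w 0.0003438692609117705 cab frame mm [-55.9  73.6]
turn frac 0.0002
time: 4.72
position: [0.493, 0.0637, 0.1083]
tool_rot: [0.019, 1.0, -0.0, 0.0]
ft_force: [-0.2, -0.2, 0.4]
grip_width: 0.0003
grip_force: 0.0
```

```bash
python3 -m handwheel '[[0,0,0.005,0],[0,0,0.005,0],[0,0,0.005,0]]'
```

```text
time: 4.97
position: [0.4931, 0.0637, 0.1075]
tool_rot: [0.019, 1.0, 0.0, 0.0]
ft_force: [-1.9, 1.2, 7.3]
grip_width: 0.0004
grip_force: 3.6
```

Flap 2 shows the same stiff response (7.3 N), so it's bolted too. Next is flap 3.

```bash
python3 -m handwheel '[[0,0,-0.06,0],[0,-0.1,-0.06,0],[0,-0.483,-0.06,0],[0,-0.483,-0.06,0],[0,-0.483,-0.06,0],[0,-0.483,-0.06,0],[0,-0.483,-0.06,0],[0,-0.483,-0.02,0],[0,-0.483,-0.02,0],[0,-0.483,-0.012,0],[0,-0.483,-0.012,0],[0,-0.483,-0.012,0]]'; python3 go.py | head -2;  python3 -m handwheel '[[0,0,0.006,0],[0,0,0.006,0],[0,0,0.006,0]]'
```

```text
time: 5.97
position: [0.4874, -0.0804, 0.1104]
tool_rot: [0.019, 1.0, 0.0, -0.0]
ft_force: [-0.5, 0.3, 0.7]
grip_width: 0.0006
grip_force: 0.0
t 5.9667 [ 0.4874 -0.0804  0.1104] F [-0.46  0.28  0.69] w 0.0006223331602408145 cab frame mm [-55.9 -71.3]
turn frac 0.0002
time: 6.22
position: [0.4874, -0.0811, 0.1086]
tool_rot: [0.019, 1.0, -0.0, 0.0]
ft_force: [0.5, -0.2, 0.2]
grip_width: 0.0003
grip_force: 0.0
```

```bash
python3 -m handwheel '[[0,0,0.005,0],[0,0,0.005,0],[0,0,0.005,0]]'
```

```text
time: 6.47
position: [0.4875, -0.0811, 0.1076]
tool_rot: [0.019, 1.0, 0.0, 0.0]
ft_force: [-0.2, 1.4, 5.5]
grip_width: 0.0004
grip_force: 2.9
```

Flap 3 holds 5.5 N, well above the 2–3 N tipping force, so it's bolted. Next is flap 4.

```bash
python3 -m handwheel '[[0,0,-0.06,0],[0,-0.1,-0.06,0],[0,-0.483,-0.06,0],[0,-0.483,-0.06,0],[0,-0.483,-0.06,0],[0,-0.483,-0.06,0],[0,-0.483,-0.06,0],[0,-0.483,-0.02,0],[0,-0.483,-0.02,0],[0,-0.483,-0.012,0],[0,-0.483,-0.012,0],[0,-0.483,-0.012,0]]'; python3 go.py | head -2;  python3 -m handwheel '[[0,0,0.006,0],[0,0,0.006,0],[0,0,0.006,0]]'
```

```text
time: 7.47
position: [0.4818, -0.2252, 0.1107]
tool_rot: [0.019, 1.0, 0.0, -0.0]
ft_force: [-0.7, 0.6, -0.2]
grip_width: 0.0006
grip_force: 0.0
t 7.4667 [ 0.4818 -0.2252  0.1107] F [-0.69  0.61 -0.17] w 0.0006046010299700823 cab frame mm [ -55.9 -216.2]
turn frac 0.0002
time: 7.72
position: [0.4819, -0.2259, 0.1089]
tool_rot: [0.019, 1.0, -0.0, 0.0]
ft_force: [-0.3, 0.5, 0.5]
grip_width: 0.0003
grip_force: 0.0
```

```bash
python3 -m handwheel '[[0,0,0.005,0],[0,0,0.005,0],[0,0,0.005,0]]'; python3 -m handwheel '[[0,0,0.003,0],[0,0,0.003,0],[0,0,0.003,0]]'
```

```text
time: 7.97
position: [0.482, -0.2261, 0.1073]
tool_rot: [0.019, 1.0, -0.0, 0.0]
ft_force: [0.1, 1.6, 0.6]
grip_width: 0.0006
grip_force: 0.4
time: 8.22
position: [0.4819, -0.2261, 0.1064]
tool_rot: [0.019, 1.0, -0.0, 0.0]
ft_force: [1.2, 0.6, 1.3]
grip_width: 0.0004
grip_force: 0.6
```

Flap 4 gives way at about 1 N, below the others' contact height, so it's the free one. I'll push it down slowly.

```bash
python3 -m handwheel '[[0,0,0.01,0],[0,0,0.02,0],[0,0,0.03,0],[0,0,0.04,0],[0,0,0.05,0],[0,0,0.06,0],[0,0,0.07,0],[0,0,0.08,0],[0,0,0.09,0],[0,0,0.1,0],[0,0,0.11,0],[0,0,0.115,0],[0,0,0.115,0],[0,0,0.115,0]]'
```

```text
time: 9.38
position: [0.4813, -0.2258, 0.0715]
tool_rot: [0.019, 1.0, 0.0, -0.001]
ft_force: [-1.0, -0.4, 0.0]
grip_width: 0.0005
grip_force: 0.2
```

```bash
python3 -m handwheel '[[0,0,0.007,0],[0,0,0.007,0],[0,0,0.007,0]]';python3 -m handwheel '[[0,0,0.007,0],[0,0,0.007,0],[0,0,0.007,0]]'
```

```text
time: 9.63
position: [0.4816, -0.226, 0.0697]
tool_rot: [0.019, 1.0, 0.0, -0.0]
ft_force: [-0.6, -1.0, 1.1]
grip_width: 0.0001
grip_force: 0.4
time: 9.88
position: [0.4817, -0.226, 0.0675]
tool_rot: [0.019, 1.0, 0.0, -0.0]
ft_force: [-0.8, -0.9, 1.5]
grip_width: 0.0001
grip_force: 0.4
```

```bash
python3 -m handwheel '[[0,0,0.007,0],[0,0,0.007,0],[0,0,0.007,0]]';python3 -m handwheel '[[0,0,0.005,0],[0,0,0.005,0],[0,0,0.005,0]]'
```

```text
time: 10.13
position: [0.4817, -0.226, 0.0654]
tool_rot: [0.019, 1.0, 0.0, -0.0]
ft_force: [-0.4, -0.0, 1.9]
grip_width: 0.0001
grip_force: 0.4
time: 10.38
position: [0.4816, -0.2261, 0.0644]
tool_rot: [0.019, 1.0, -0.0, -0.0]
ft_force: [-1.6, 0.0, 4.9]
grip_width: 0.0008
grip_force: 2.2
```

```bash
python3 -m handwheel '[[0,0,0.005,0],[0,0,0.005,0],[0,0,0.005,0]]'
```

```text
time: 10.63
position: [0.4819, -0.2261, 0.064]
tool_rot: [0.019, 1.0, -0.0, 0.0]
ft_force: [-1.9, -0.3, 13.1]
grip_width: 0.0004
grip_force: 5.6
```

The force rose sharply to 13 N at a depth of 44 mm, which matches the stop. I'll retreat straight up, then move clear.

```bash
python3 -m handwheel '[[0,0,-0.03,0],[0,0,-0.1,0],[0,0,-0.2,0],[0,0,-0.3,0],[0,0,-0.4,0],[0,0,-0.5,0],[0,0,-0.6,0],[0,-0.2,-0.6,0],[0,-0.3,-0.6,0],[0,-0.4,-0.6,0],[0,-0.5,-0.6,0],[0,-0.6,-0.6,0],[0,-0.7,-0.6,0],[0,-0.7,-0.6,0],[0,-0.7,-0.6,0],[0,-0.7,-0.6,0],[0,-0.7,-0.6,0]]'
python3 - <<'E'
from h import *
for n in("top","scene"):
    c=vision.camera(n);cv2.imwrite(f"pics/{n}1.png",c["frame"][:,:,::-1])
    for l in("batten","fretpiece","glue","offcut"):
        print(n,l,[np.round(r["point"]) for r in vision.look_for(n,l)[:1]])
cv2.imwrite("pics/s1.png",cv2.resize(c["frame"][100:320,0:300,::-1],None,fx=2.5,fy=2.5))
E
```

```text
time: 12.05
position: [0.4736, -0.4342, 0.2423]
tool_rot: [0.019, 1.0, 0.001, -0.0]
ft_force: [-1.0, -0.2, 1.0]
grip_width: 0.0005
grip_force: 0.0
top batten [array([161., 404.])]
top fretpiece [array([171., 285.])]
top glue [array([163., 195.])]
top offcut [array([330., 339.])]
scene batten [array([304., 177.])]
scene fretpiece [array([219., 290.])]
scene glue [array([170., 381.])]
scene offcut [array([151., 168.])]
```

View pics/s1.png

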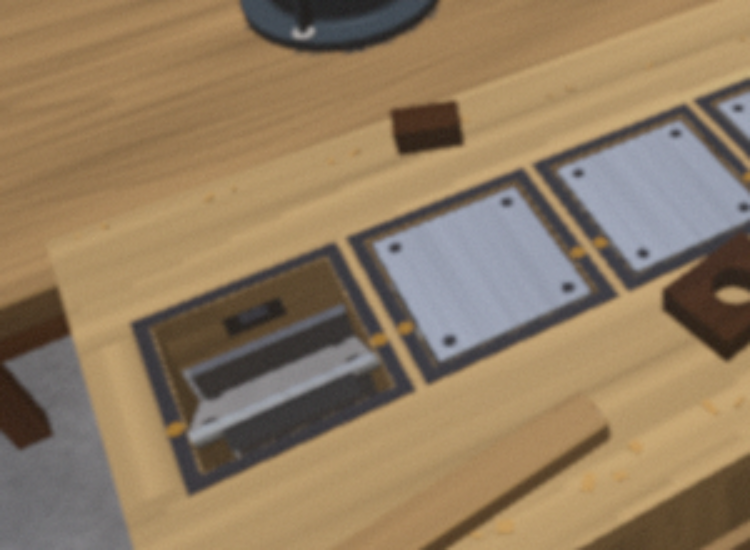

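View pics/top1.png

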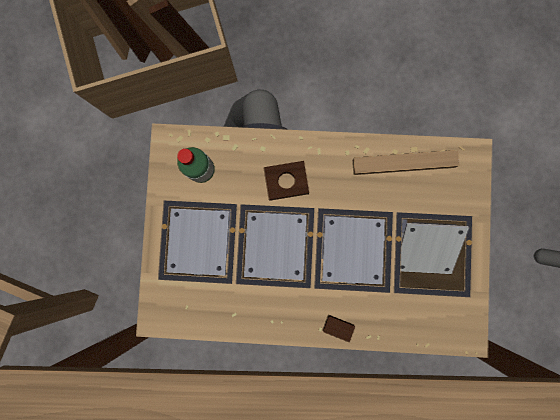

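The top view shows flap 4 standing open, its plate centred near (247,433) and the dark chute visible at (280,447). The other flaps are flush, the loose things haven't moved and the arm is clear.

```bash
python3 -c "
from rig import job
print(job.hand_in())"
```

```text
the job is handed in; nothing more can be done
None
```

Flap 4 was the free one; I pushed its front down to the stop and left it standing open, flaps 1–3 held firm under 5–8 N presses, the loose things stayed where they were, and the job was handed in at about 12 s with the arm clear.

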